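Clear the reject and hold the cam lift at its top

ROBOT

A 6-joint arm with a two-finger parallel gripper is mounted at the origin on the work surface. World frame = base frame: x ahead of the robot, y to its left, z up, the work surface at z = 0. Lengths are in m, angles in rad, forces in N, time in s.
With the tool pointing down it reaches from about 0.3 to 0.775 m from the base axis. Payload 14.6 kg.
Tool frame: the origin (TCP) lies on the front face of the gripper's body, between the roots of the fingers; the fingertips stand 97 mm ahead of it and the grasp point (between the pads) lies 78 mm ahead of it; z points along the fingers, x is the direction in which the jaws open and shut, and the axes are right-handed (so a half turn about z gives the same grasp; the last joint's range is limited). The gripper opens to 94 mm and grips with 3 to 60 N. Pads are 16 mm wide; open, the fingers measure 119 mm over their backs; the gripper's body (75 mm by 177 mm) begins 78 mm behind the grasp point.
Start: joints at [-0.067, 0.3, 1.521, -0, 1.321, -0.067], TCP at [0.55, -0, 0.303] pointing down, gripper open.
Joint ranges: [-3.03, 3.03], [-0.79, 2.21], [0.23, 2.52], [-1.04, 4.18], [0, 3.07], [-2.55, 2.55]. Speed limits (rad/s): [2.22, 2.22, 2.57, 3.14, 3.14, 3.14].

INTERFACE

Orientations are given as [roll, pitch, yaw] about the fixed x, y, z axes, in that order (R = Rz(yaw) Ry(pitch) Rx(roll)).
In Python, from station import sensors, camera, ctrl gives the robot as it stands.
- The arm moves only by the tool move_arm, never from a script. Its argument "rows" is text: rows parted by semicolons, each of 6 numbers parted by spaces: the shift along the tool's x, y, z in mm, then the turn, a rotation vector about the tool's x, y, z in rad. In form: x y z wx wy wz; .... A call has 1 to 20 rows; each row shifts and turns the pose as measured when the row begins, along the tool's axes as they then stand; what a row does not reach is not made up. A row lasts 1/8 s, in which the tool goes at most 62.5 mm and 10.7 degrees, less where a joint would pass 70% of its speed; a pose out of reach is approached as far as the arm can. A call with a gripper value outside its range is refused whole. "grip" is the opening, from -1 (shut) to 1 (fully open), set as the call begins (left out, the last holds). The fingers move at their own pace and stop on an object; "newtons" is the grip in N (left out, the last holds). Time passes only in rows, so rows that do not move let the fingers close. It gives the time, the measured TCP pose, the force and the opening at its end, in the units of the state.
- sensors.get_obs(): the state, without advancing time (a new reading comes with each control period).
- camera(name): name is "scene" or "side" or "wrist"; returns a dict with "color" (480x640x3 uint8, blue, green, red), "z_map" (480x640 float32, m along the optical axis (not along the pixel's ray), 0 where there is no reading), "mtx" (3x3 intrinsics, pixels), "distortion" ([k1, k2, p1, p2, k3] as OpenCV has them; the pictures are not rectified), "position" and "attitude" of the camera in the world; the wrist camera has in their place "hand_eye" (4x4, takes a point from camera to tool coordinates, whose origin is the TCP and whose axes are the tool frame's). Camera axes: x right, y down, z forward; pixel columns grow to the right and rows downward; lengths in m; the calibration is good to about 2 mm. A picture is of the moment at which its call begins: read the wrist's pose just before it.
- ctrl.hand_in(): hands the job in, once; it reports no verdict.
The state is a dict: "time_s": time; "qpos": joint angles; "joint_vel": joint speeds; "tau": joint torques, N m; "ee_pos": TCP position; "eef_rot": TCP orientation; "force": force on the tool from outside, world axes, zero at the start; "moment": the same for the moment, N m; "grip_width": finger opening in m.
Only numpy, scipy, OpenCV 4.12 (cv2) and the standard library are available. Lean on these libraries where they do the work, as an engineer would, in place of code of your own. Each camera call takes 0.05 s, during which the arm holds its last target.

TASK

The flanged ferrule standing on the lift table of the height-checking stand is a reject: take it off and drop it into the wire basket. Only then swing the stand's cam lever up until it points straight up, where its cam lifts the empty table to its highest, and finish while still holding the lever there, because it springs back if released. Leave the other parts on the bench where they are.

Things in the scene. Friction and masses are not known exactly. Their poses are not given: they have to be found in the camera images.
- stand: the height-checking stand, fixed to the bench: aluminium base plate 175 x 130 x 12 mm, two cheek plates up to 90 mm high with a dark eccentric cam between them, a square steel lift table on top and, at its rear, a thin gauge column (x = +100, y = +30 mm, 202 mm tall, dial at 153 to 197 mm). Origin: on the bench under the centre of the lift table. x points to the rear (the gauge), y to the side away from the lever, z up; the lever hangs on its -y side
- pivot (a point): point on the axis of the lever's shaft, level with the middle of the hand grip: 62 mm above the bench and 98 mm to the -y side of the stand's middle (the lever bar itself, 12 mm thick, swings 60 mm from the middle). The axis runs level, along the stand's y
- handle (a point): middle of the black round hand grip of the cam lever: 22 mm across, 62 mm long, level, parallel to the shaft, sticking out sideways (stand's -y) from the end of the steel lever bar, clear below and on both sides. 110 mm from the pivot, it moves on a circle about it: at rest 106 mm to the stand's -x of it and 90 mm above the bench; at the top straight above it, 172 mm above the bench
- cam_lever (a joint): angle of the cam lever, rad: 0 = at rest on its stop, pointing to the stand's front (-x) and 15 degrees above level; it grows as the grip swings up and back over the shaft; 1.309 = straight up = highest lift; stop at 1.75, past the top, where the table has sunk again. A spring (it takes about 3 N at the grip all the way) always pulls it back to 0
- table_top (a point): centre of the top face of the square lift table (84 x 84 mm), about 112 mm above the bench at rest; the cam raises it by 16.3 mm when the lever stands straight up, and less on either side of that
- ferrule_mid (a point): the reject, standing flange down on the lift table: plain steel flanged pipe ferrule, 48 mm tall: a flange 50 mm across and 6 mm thick at the bottom (its edge slopes up to 9 mm), above it an upright tube stub 25.4 mm across; 0.11 to 0.22 kg. The point is at its centre, 24 mm above its underside; z along the tube. Grip it by the tube
- basket: the wire reject basket, fixed to the bench: dark steel wire, square, 160 x 160 mm, 80 mm high, open at the top, floor 3 mm above the bench; one rejected flat end cap (50 mm across, 9 mm high) lies in a corner of it and may be touched. Origin: centre of its underside; x, y along its sides
- clamp_ring_mid (a point): bystander: steel pipe clamp ring lying flat, 68 mm across, 16 mm high, with two lugs; centre
- wing_nut_mid (a point): bystander: brass wing nut, 48 mm wide, 20 mm high; point 8 mm above its underside
- sight_glass_mid (a point): bystander: glass cylinder between two steel flanges, upright, 54 mm across, 90 mm tall; centre
- scoop_mid (a point): bystander: upright steel cup, 70 mm across, 90 mm tall; centre
- spanner_grip (a point): bystander: steel spanner 150 mm long lying flat; point on its handle
- good_a_mid (a point): bystander: good plain steel flanged pipe ferrule, 48 mm tall: a flange 50 mm across and 6 mm thick at the bottom (its edge slopes up to 9 mm), above it an upright tube stub 25.4 mm across, standing in the low grey tray (120 x 240 x 35 mm, fixed) at the far side of the bench; centre
- good_b_mid (a point): bystander: a second such good ferrule in the grey tray; centre
Not all that is in view belongs to the job. Of the things that look like the basket, the largest one is meant.

How it is judged:
By the outcome, as a careful person would: the job done as asked, in the order asked, and still so for the second after the job is handed in, while the arm keeps its last pose, push and grip.
It also fails if it takes over 58 s, if anything falls off the work surface, if the arm or the gripper's body presses on something with over 40 N, if the wrist force passes 120 N, or if a joint passes its speed limit or range.

## Working session

There is one attempt and no reset: what is moved stays moved. The work goes in short steps, Python scripts to look and compute and a tool call to move; the robot and the scene stay as the last step left them, time stands still between calls to the robot, and variables do not carry over. Pictures are saved under pics/ and viewed, and the job is handed in when it is done.

Besides the shell and the picture viewer there is one more tool, called after "Request:" by a JSON object that holds its "fn" and its "kwargs". move_arm: Moves the arm, as the interface text tells. Its arguments: {"type":"object","properties":{"rows":{"type":"string"},"grip":{"type":"number"},"newtons":{"type":"number"}},"required":["rows"]}

```bash
ls; mkdir -p pics; python3 - <<'E'
from station import sensors,camera
import cv2,numpy as np
np.set_printoptions(precision=4,suppress=True)
print(sensors.get_obs())
for n in ["scene","side"]:
    c=camera(n); cv2.imwrite(f"pics/{n}0.png",c["color"]); np.savez(f"{n}0.npz",**c)
    print(n,c["mtx"],c["distortion"],c["position"],c["attitude"])
E
```

```text
pics
{'time_s': 0.0, 'qpos': array([-0.0666,  0.3005,  1.5216, -0.    ,  1.3207, -0.0666]), 'joint_vel': array([-0.0005,  0.0007,  0.0011, -0.0014,  0.0015,  0.0004]), 'tau': array([ -0.0015, -53.1806, -35.2736,   0.0708,   0.0244,  -0.    ]), 'ee_pos': array([0.5498, 0.    , 0.3021]), 'eef_rot': array([-3.1415,  0.0011,  0.    ]), 'force': array([-0.7398, -0.0049, -0.0524]), 'moment': array([ 0.0098,  0.0444, -0.0338]), 'grip_width': 0.09413696227762929}
scene [[500.4134   0.     321.7953]
 [  0.     500.4134 241.3317]
 [  0.       0.       1.    ]] [0.0061 0.     0.     0.     0.    ] [ 1.0423 -0.5041  1.07  ] [-2.5229 -0.0086  0.784 ]
side [[614.398    0.     320.6889]
 [  0.     614.398  241.7675]
 [  0.       0.       1.    ]] [-0.1072  0.      0.      0.      0.    ] [-0.0995 -0.7077  0.9018] [-2.2614 -0.0053 -0.7211]
```

View pics/scene0.png

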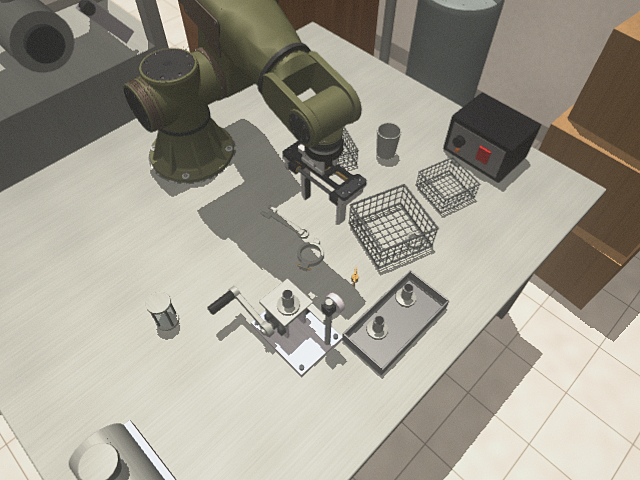

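View pics/side0.png

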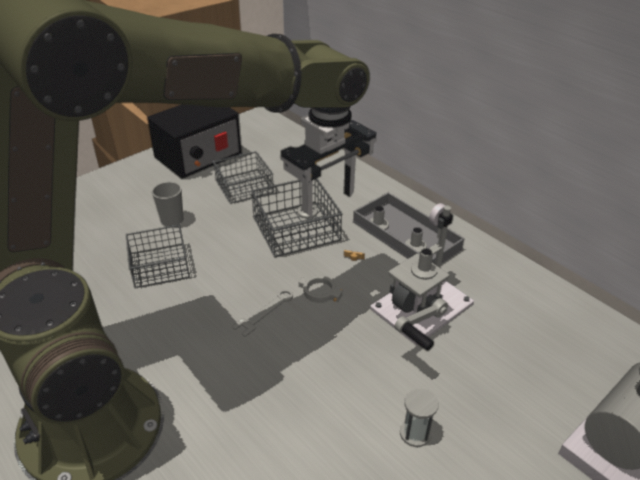

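The scene view shows the ferrule on the lift table at (288,300). The ferrules it could be confused with are the two good ones in the tray at (378,325) and (407,292). There are three baskets, at (393,228) which is the large one, (447,187), and (345,150) which is half hidden. The lever grip is at (222,301) and the gauge column at (328,322). Next I measure these.

```bash
cat > h.py <<'E'
import numpy as np,cv2
from scipy.spatial.transform import Rotation as Ro
np.set_printoptions(precision=4,suppress=True)
def RT(c): return Ro.from_euler('xyz',c["attitude"]).as_matrix(),np.array(c["position"])
def rays(c,px):
    u=cv2.undistortPoints(np.array(px,float).reshape(-1,1,2),c["mtx"],c["distortion"])[:,0]
    return np.c_[u,np.ones(len(u))]
def pts(c,px):
    px=np.array(px).reshape(-1,2); R,t=RT(c); z=c["z_map"][px[:,1],px[:,0]]
    return (rays(c,px)*z[:,None])@R.T+t
def plane(c,px,h):
    R,t=RT(c); d=rays(c,px)@R.T
    return t+d*((h-t[2])/d[:,2])[:,None]
def cloud(c):
    g=np.stack(np.meshgrid(np.arange(640),np.arange(480)),-1).reshape(-1,2)
    P=pts(c,g).reshape(480,640,3); P[c["z_map"]<=0]=np.nan; return P
def proj(c,P):
    R,t=RT(c); q=(np.atleast_2d(P)-t)@R
    return cv2.projectPoints(q,np.zeros(3),np.zeros(3),c["mtx"],c["distortion"])[0][:,0]
E
python3 - <<'E'
from h import *
for n in ["scene","side"]:
    c=dict(np.load(n+"0.npz")); P=cloud(c)
    np.save(n+"P.npy",P)
    px=dict(scene=[(288,293),(222,301),(270,305),(334,300),(393,187),(378,320),(407,287),(200,350)],side=[(426,252),(415,333),(410,275),(440,212),(300,230),(350,300)])[n]
    for p in px: print(n,p,P[p[1],p[0]])
    x0,y0=dict(scene=(190,170),side=(340,170))[n]
    k=c["color"][y0:y0+220,x0:x0+270 if n=="scene" else 500]
    cv2.imwrite(f"pics/{n}_crop.png",cv2.resize(k,None,fx=2.7,fy=2.7,interpolation=cv2.INTER_CUBIC))
E
```

```text
scene (288, 293) [ 0.6341 -0.1832  0.1603]
scene (222, 301) [ 0.5202 -0.278   0.1003]
scene (270, 305) [ 0.607  -0.2138  0.1125]
scene (334, 300) [ 0.7251 -0.1411  0.1938]
scene (393, 187) [ 0.5182  0.3224 -0.0026]
scene (378, 320) [ 0.7788 -0.0485  0.0516]
scene (407, 287) [0.7703 0.0645 0.0514]
scene (200, 350) [ 0.5314 -0.3689  0.0027]
side (426, 252) [ 0.6257 -0.1867  0.159 ]
side (415, 333) [ 0.5061 -0.2756  0.0966]
side (410, 275) [ 0.5963 -0.1792  0.1132]
side (440, 212) [ 0.7122 -0.1436  0.1856]
side (300, 230) [ 0.6182  0.1757 -0.0022]
side (350, 300) [ 0.5449 -0.0737  0.0008]
```

View pics/scene_crop.png

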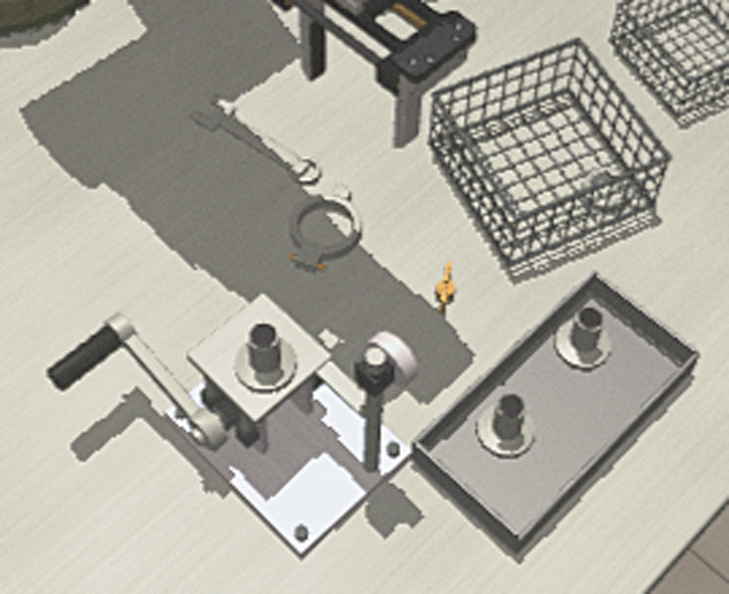

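View pics/side_crop.png

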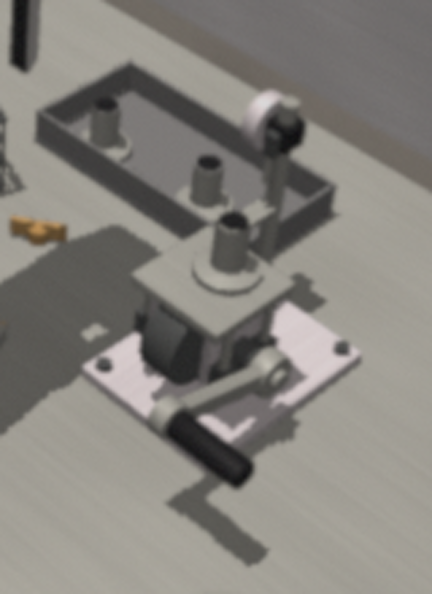

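The crops confirm it. The reject stands on the square table, the large wire basket is at crop (548,160), and the black grip runs from crop (55,375) to (115,335). Next: fits from the depth points.

```bash
python3 - <<'E'
from h import *
for n in ["scene","side"]:
    c=dict(np.load(n+"0.npz")); P=np.load(n+"P.npy"); I=c["color"].astype(int)
    near=np.hypot(P[...,0]-.63,P[...,1]+.19)<.075
    m=near&(abs(P[...,2]-.113)<.005)
    Q=P[m]; r=cv2.minAreaRect(Q[:,:2].astype(np.float32)*1000); print(n,"table",r,np.median(Q[:,2]),len(Q), "yaw corners", cv2.boxPoints(r).tolist())
    m=near&(P[...,2]>.124)&(P[...,2]<.158)&(np.hypot(P[...,0]-.63,P[...,1]+.185)<.03)
    Q=P[m]; # circle fit fixed r=12.7
    from scipy.optimize import least_squares
    s=least_squares(lambda x:np.hypot(Q[:,0]-x[0],Q[:,1]-x[1])-.0127,[.63,-.185],loss='soft_l1',f_scale=.002)
    print("tube",s.x,len(Q),np.sqrt(2*s.cost/len(Q)))
    m=near&(P[...,2]>.162-.006); 
    Q=P[m&(np.hypot(P[...,0]-.63,P[...,1]+.185)<.03)]; print("top",Q.mean(0),Q[:,2].max(),len(Q))
    # handle: dark, z .06-.11
    g=I.max(2)<60
    m=g&(P[...,2]>.06)&(P[...,2]<.115)&(np.hypot(P[...,0]-.52,P[...,1]+.275)<.06)
    Q=P[m]; e=cv2.minAreaRect(Q[:,:2].astype(np.float32)*1000); print("handle",e,Q.mean(0),np.median(Q[:,2]),Q[:,2].max(),len(Q))
    vx=cv2.fitLine(Q.astype(np.float32),cv2.DIST_HUBER,0,.01,.01).ravel();print(vx)
    # column
    m=(np.hypot(P[...,0]-.73,P[...,1]+.145)<.05)&(P[...,2]>.05); Q=P[m]; print("col",[(h,np.median(Q[(abs(Q[:,2]-h)<.012)],0)) for h in (.07,.1,.13,.19)])
    # basket rim
    m=(P[...,2]>.068)&(P[...,2]<.09)&(np.hypot(P[...,0]-.61,P[...,1]-.17)<.16)&(I.max(2)<120)
    Q=P[m]; print("rim",cv2.minAreaRect(Q[:,:2].astype(np.float32)*1000),len(Q))
    v=np.uint8(m)*255; cv2.imwrite(f"pics/{n}_rim.png",v)
E
```

```text
scene table ((639.4222412109375, -184.17520141601562), (84.19037628173828, 118.23726654052734), 89.04862213134766) 0.11099221665850056 1071 yaw corners [[579.61279296875, -225.28298950195312], [697.833740234375, -227.24618530273438], [699.231689453125, -143.06741333007812], [581.0107421875, -141.10421752929688]]
tube [ 0.6328 -0.1858] 101 0.001110507403149632
top [ 0.6337 -0.1869  0.1595] 0.162931288610085 76
handle ((518.0347290039062, -279.1142883300781), (62.917381286621094, 18.05376625061035), 88.3797378540039) [ 0.5204 -0.2807  0.0941] 0.09346913678614621 0.10231318878701634 67
[ 0.0512  0.9979 -0.0391  0.5238 -0.2778  0.0922]
col [(0.07, array([ 0.7277, -0.1596,  0.0693])), (0.1, array([ 0.7041, -0.1575,  0.1092])), (0.13, array([ 0.7269, -0.1593,  0.1299])), (0.19, array([ 0.7264, -0.1439,  0.1893]))]
rim ((620.46533203125, 185.09814453125), (166.58023071289062, 168.1974639892578), 70.59446716308594) 452
side table ((635.0925903320312, -184.02001953125), (85.84198760986328, 125.59305572509766), 88.84085083007812) 0.11076125894978245 1020 yaw corners [[571.4406127929688, -225.66188049316406], [697.0079956054688, -228.2025909423828], [698.7445678710938, -142.37815856933594], [573.1771850585938, -139.8374481201172]]
tube [ 0.6285 -0.1856] 202 0.0015236064044915757
top [ 0.6272 -0.1864  0.1588] 0.162643174097585 74
handle ((506.9638366699219, -279.8624267578125), (63.71856689453125, 20.417936325073242), 87.05321502685547) [ 0.5045 -0.2815  0.095 ] 0.09617795050519107 0.10260572165847737 379
[-0.0044  0.9999  0.0101  0.5045 -0.2815  0.095 ]
col [(0.07, array([ 0.7135, -0.158 ,  0.0695])), (0.1, array([ 0.7064, -0.1581,  0.108 ])), (0.13, array([ 0.713 , -0.1575,  0.1326])), (0.19, array([ 0.7115, -0.1468,  0.1877]))]
rim ((612.85986328125, 185.36080932617188), (174.92579650878906, 166.0530548095703), 70.93603515625) 559
```

Request:
{"fn": "move_arm", "kwargs": {"rows": "8 30 -10 0 0 0; 8 32 -10 0 0 0; 8 32 -10 0 0 0; 8 32 -10 0 0 0; 8 32 -10 0 0 0; 8 32 -10 0 0 0; 0 0 0 0 0 0; 0 0 0 0 0 0"}}

```text
time_s: 1.1
ee_pos: [0.5989, -0.1949, 0.3601]
eef_rot: [-3.14, 0.007, 0.001]
force: [-0.3, 0.7, 0.0]
grip_width: 0.0941
```

```bash
cat >> h.py <<'E'
def wrist(name):
    from station import sensors,camera
    o=sensors.get_obs(); c=camera("wrist")
    T=np.eye(4);T[:3,:3]=Ro.from_euler('xyz',o["eef_rot"]).as_matrix();T[:3,3]=o["ee_pos"]
    W=T@c["hand_eye"]; c["attitude"]=Ro.from_matrix(W[:3,:3]).as_euler('xyz'); c["position"]=W[:3,3]
    np.savez(name+".npz",**{k:v for k,v in c.items()}); cv2.imwrite(f"pics/{name}.png",c["color"])
    print(o["time_s"],o["ee_pos"],o["eef_rot"],o["grip_width"],o["force"]); return c
E
python3 - <<'E'
from h import *
c=wrist("w1"); print(c["hand_eye"],c["mtx"],c["distortion"])
E
```

```text
1.1 [ 0.5989 -0.1949  0.3601] [-3.1396  0.0074  0.0014] 0.09407314731186059 [-0.2546  0.7459  0.0139]
[[ 1.      0.0012  0.0007 -0.0001]
 [-0.0014  0.9743  0.2254 -0.0653]
 [-0.0004 -0.2254  0.9743 -0.0814]
 [ 0.      0.      0.      1.    ]] [[340.5308   0.     318.0596]
 [  0.     340.5308 231.3173]
 [  0.       0.       1.    ]] [0.0155 0.     0.     0.     0.    ]
```

View pics/w1.png

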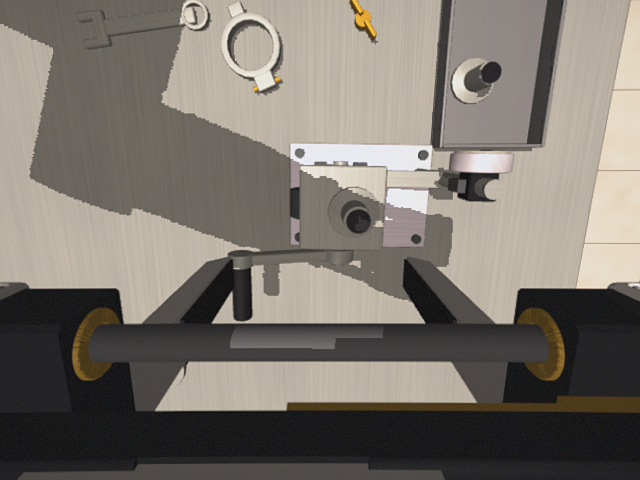

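Wrist view: table corners near (300,166), (385,166), (384,248) and (300,248), tube top at (359,220), handle from (241,262) to (243,321), and lever boss at (340,256).

```bash
python3 - <<'E'
from h import *
c=dict(np.load("w1.npz")); P=cloud(c); I=c["color"].astype(int)
print("table",plane(c,[(300,166),(385,166),(384,248),(301,248)],.112), plane(c,[(300,166),(385,166),(384,248),(301,248)],.112).mean(0))
m=(abs(P[...,2]-.111)<.005);m[:,:290]=0;m[:,400:]=0;m[:150]=0;m[252:]=0
ct=max(cv2.findContours(np.uint8(m)*255,0,1)[0],key=cv2.contourArea); print(cv2.boundingRect(ct)); Q=P[m]
m2=m.copy();m2[:,387:]=0;Q=P[m2];print("depth table",cv2.minAreaRect(Q[:,:2].astype(np.float32)*1000),np.median(Q[:,2]))
print("tubetop",plane(c,[(359,220)],.160), "depth",[P[y,x] for x,y in [(347,214),(359,209),(371,220),(359,233)]])
print("base plate",plane(c,[(291,144),(431,145),(424,246)],.012))
m=(I.max(2)<75); m[:,:225]=0;m[:,258:]=0;m[:262]=0;m[322:]=0
n,l,s,ce=cv2.connectedComponentsWithStats(np.uint8(m));i=1+np.argmax(s[1:,4]);print(s[i],ce[i])
x,y,w,h,_=s[i];print("handle",plane(c,[(x,y),(x+w,y+h),(x+w/2,y+h/2),(x+w/2,y+h),(x+w/2,y)],.09)); Q=P[l==i];print(np.nanmedian(Q,0),np.nanmax(Q[:,2]))
print("boss",plane(c,[(340,256)],.062))
E
```

```text
table [[ 0.5799 -0.1416  0.112 ]
 [ 0.6606 -0.1414  0.112 ]
 [ 0.6634 -0.2221  0.112 ]
 [ 0.5801 -0.2225  0.112 ]] [ 0.621  -0.1819  0.112 ]
(300, 165, 100, 86)
depth table ((621.0089721679688, -182.94171142578125), (84.10704040527344, 83.64454650878906), 89.20648193359375) 0.11089368446486825
tubetop [[ 0.6319 -0.1844  0.16  ]] depth [array([ 0.6257, -0.1879,  0.1108]), array([ 0.6317, -0.175 ,  0.1597]), array([ 0.6483, -0.1924,  0.1185]), array([ 0.6324, -0.1959,  0.1587])]
base plate [[ 0.5632 -0.1189  0.012 ]
 [ 0.7338 -0.1198  0.012 ]
 [ 0.7346 -0.2472  0.012 ]]
[ 225  262   27   59 1185] [238.957  290.7291]
handle [[ 0.4965 -0.2448  0.09  ]
 [ 0.5229 -0.3143  0.09  ]
 [ 0.5094 -0.2789  0.09  ]
 [ 0.5077 -0.3144  0.09  ]
 [ 0.5111 -0.2448  0.09  ]]
[ 0.5181 -0.2707  0.0993] 0.2812074995200369
boss [[ 0.6225 -0.246   0.062 ]]
```

Request:
{"fn": "move_arm", "kwargs": {"rows": "17 -5 0 0 0 0; 16 -5 0 0 0 0; 0 0 20 0 0 0; 0 0 25 0 0 0; 0 0 25 0 0 0; 0 0 0 0 0 0; 0 0 0 0 0 0", "grip": 0.3}}

```text
time_s: 2.02
ee_pos: [0.632, -0.1771, 0.2888]
eef_rot: [-3.139, 0.007, 0.009]
force: [0.0, -0.4, 0.1]
grip_width: 0.0611
```

```bash
python3 - <<'E'
from h import *
c=wrist("w2")
print(proj(c,[(.632,-.1847,.16)]))
E
```

```text
2.025 [ 0.632  -0.1771  0.2888] [-3.1391  0.0075  0.0089] 0.061101641922596754 [ 0.0217 -0.4077  0.0823]
[[319.269  268.3063]]
```

View pics/w2.png

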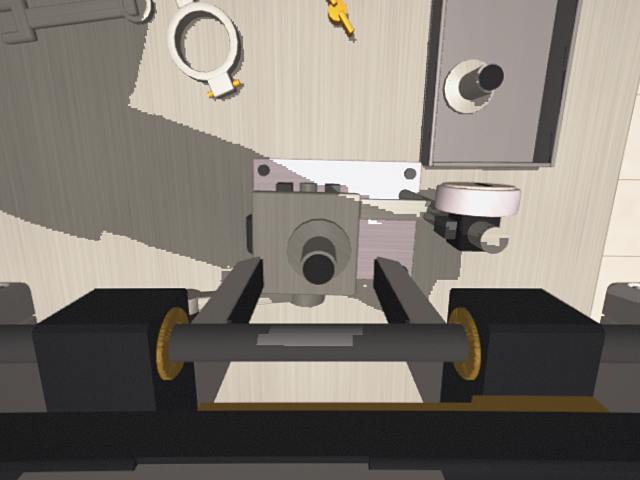

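The tube top shows at (318,269). The prediction was (319,268), so x agrees and y needs another 8 mm.

Request:
{"fn": "move_arm", "kwargs": {"rows": "0 8 0 0 0 0; 0 0 0 0 0 0; 0 0 20 0 0 0; 0 0 20 0 0 0; 0 0 20 0 0 0; 0 0 5 0 0 0; 0 0 0 0 0 0"}}

```text
time_s: 2.95
ee_pos: [0.6324, -0.1866, 0.2263]
eef_rot: [-3.141, 0.002, 0.008]
force: [1.0, -0.3, 0.4]
grip_width: 0.061
```

Request:
{"fn": "move_arm", "kwargs": {"rows": "0 -1 2 0 0 0; 0 0 0 0 0 0; 0 0 0 0 0 0; 0 0 0 0 0 0; 0 0 0 0 0 0; 0 0 0 0 0 0; 0 0 0 0 0 0; 0 0 0 0 0 0", "grip": -1, "newtons": 25}}

```text
time_s: 3.95
ee_pos: [0.6328, -0.1857, 0.2264]
eef_rot: [3.141, -0.001, 0.008]
force: [0.2, 0.6, -0.5]
grip_width: 0.0248
```

Request:
{"fn": "move_arm", "kwargs": {"rows": "0 0 -10 0 0 0; 0 0 -20 0 0 0; 0 0 -20 0 0 0; 0 0 -20 0 0 0; 0 0 -20 0 0 0; 0 0 -20 0 0 0; 0 0 -10 0 0 0; 0 0 0 0 0 0"}}

```text
time_s: 4.95
ee_pos: [0.6323, -0.1855, 0.3537]
eef_rot: [3.141, -0.002, 0.008]
force: [0.2, 0.2, -1.8]
grip_width: 0.0248
```

```bash
python3 - <<'E'
from h import *
c=wrist("w3")
from station import camera
c=camera("scene");cv2.imwrite("pics/s3.png",cv2.resize(c["color"][160:400,180:500],None,fx=2.4,fy=2.4))
E
```

```text
4.95 [ 0.6323 -0.1855  0.3537] [ 3.1407 -0.0019  0.0076] 0.02482833080058053 [ 0.2478  0.1655 -1.8028]
```

View pics/s3.png

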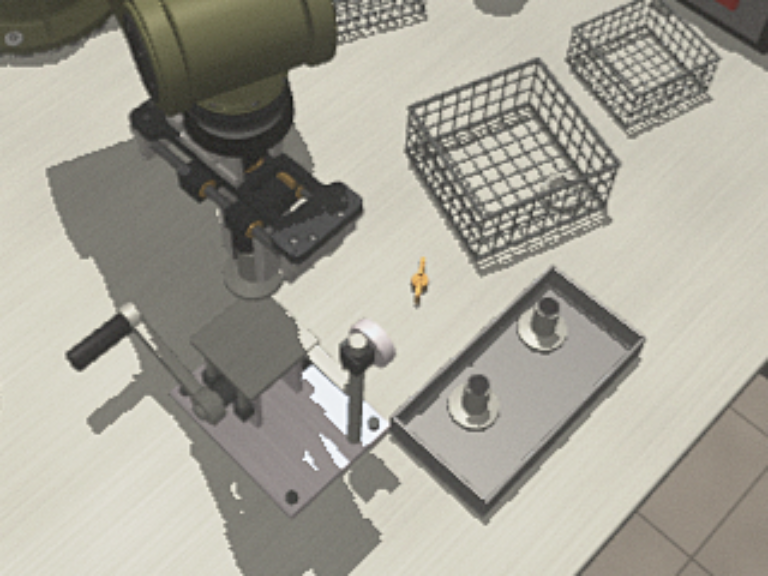

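The ferrule is off the table: in the crop the table top at (253,345) is empty and the part hangs at (253,270). I'll get the basket centre from its four rim corners in the crop, (410,107), (540,62), (618,163) and (482,215).

```bash
python3 - <<'E'
from h import *
c=dict(np.load("scene0.npz"))
px=np.array([(410,107),(540,62),(618,163),(482,215)])/2.4+[180,160]
p=plane(c,px,.08);print(p,p.mean(0),np.linalg.norm(np.diff(p,axis=0),axis=1))
print("cap",plane(c,np.array([(565,190)])/2.4+[180,160],.012))
print("rest",[ (k,plane(c,np.array([v])/2.4+[180,160],h)) for k,v,h in [("wing",(420,283),.01)]])
E
```

```text
[[0.5213 0.1358 0.08  ]
 [0.5782 0.2845 0.08  ]
 [0.7238 0.2339 0.08  ]
 [0.6676 0.0845 0.08  ]] [0.6227 0.1847 0.08  ] [0.1592 0.1541 0.1595]
cap [[0.6838 0.214  0.012 ]]
rest [('wing', array([[0.652 , 0.0164, 0.01  ]]))]
```

Request:
{"fn": "move_arm", "kwargs": {"rows": "-2 -25 0 0 0 0; -3 -45 0 0 0 0; -3 -45 0 0 0 0; -3 -45 0 0 0 0; -3 -45 0 0 0 0; -3 -45 0 0 0 0; -3 -45 0 0 0 0; -2 -35 0 0 0 0; 0 -20 0 0 0 0; 0 0 0 0 0 0; 0 0 0 0 0 0"}}

```text
time_s: 6.42
ee_pos: [0.6014, 0.1836, 0.3459]
eef_rot: [-3.14, 0.01, 0.011]
force: [-0.2, -0.4, -1.0]
grip_width: 0.025
```

```bash
python3 - <<'E'
from h import *
c=wrist("w4"); print(proj(c,[(.61,.175,.003),(.622,.185,.003),(.5213,.1358,.08),(.5782,.2845,.08),(.7238,.2339,.08),(.6676,.0845,.08)]))
E
```

```text
6.425 [0.6014 0.1836 0.3459] [-3.1404  0.0104  0.0112] 0.025022003957654457 [-0.2262 -0.4458 -1.0268]
[[327.4182 213.0383]
 [337.1243 205.3158]
 [244.9874 260.4065]
 [298.0733 114.7434]
 [443.7958 169.6723]
 [379.4623 306.9891]]
```

View pics/w4.png

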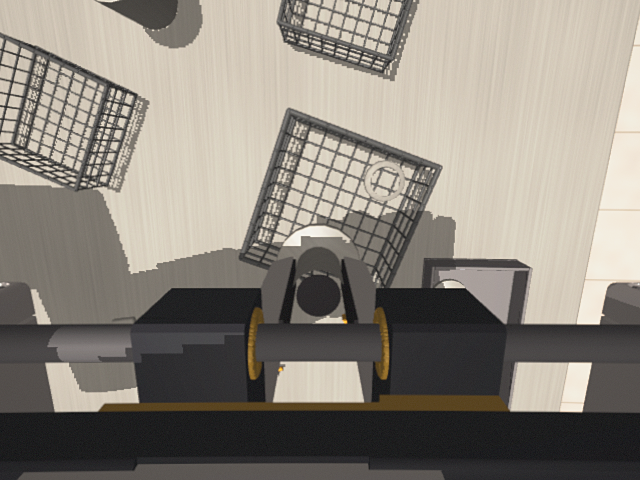

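The basket rim shows at (241,258), (290,110) and (440,165), about 3 mm off the projection, so the centre is about (0.618, 0.188). The old cap at (384,180) is well clear.

Request:
{"fn": "move_arm", "kwargs": {"rows": "10 4 0 0 0 0; 0 0 20 0 0 0; 0 0 35 0 0 0; 0 0 35 0 0 0; 0 0 35 0 0 0; 0 0 30 0 0 0; 0 0 20 0 0 0; 0 0 0 0 0 0; 0 0 0 0 0 0"}}

```text
time_s: 7.6
ee_pos: [0.6165, 0.17, 0.1666]
eef_rot: [-3.141, 0.007, -0.0]
force: [0.7, -0.3, -1.0]
grip_width: 0.0246
```

Request:
{"fn": "move_arm", "kwargs": {"rows": "-4 -10 10 0 0 0; 0 0 10 0 0 0; 0 0 10 0 0 0; 0 0 10 0 0 0; 0 0 0 0 0 0; 0 0 0 0 0 0"}}

```text
time_s: 8.35
ee_pos: [0.6126, 0.1807, 0.1255]
eef_rot: [-3.14, 0.005, -0.0]
force: [0.6, -0.8, -1.2]
grip_width: 0.025
```

Request:
{"fn": "move_arm", "kwargs": {"rows": "0 0 5 0 0 0; 0 0 0 0 0 0"}}

```text
time_s: 8.6
ee_pos: [0.6127, 0.1807, 0.1206]
eef_rot: [-3.14, 0.004, -0.0]
force: [1.0, 0.4, -1.5]
grip_width: 0.0249
```

Request:
{"fn": "move_arm", "kwargs": {"rows": "0 0 0 0 0 0; 0 0 0 0 0 0; 0 0 0 0 0 0; 0 0 0 0 0 0; 0 0 0 0 0 0", "grip": 0.1}}

```text
time_s: 9.22
ee_pos: [0.6131, 0.1808, 0.1216]
eef_rot: [-3.14, 0.002, -0.0]
force: [-0.2, -0.9, 0.8]
grip_width: 0.0519
```

Request:
{"fn": "move_arm", "kwargs": {"rows": "0 0 -10 0 0 0; 0 0 -20 0 0 0; 0 0 -35 0 0 0; 0 0 -35 0 0 0; 0 0 -35 0 0 0; 0 0 -35 0 0 0; 0 0 -35 0 0 0; 0 0 -20 0 0 0; 0 0 0 0 0 0"}}

```text
time_s: 10.35
ee_pos: [0.612, 0.1799, 0.3668]
eef_rot: [-3.137, -0.008, -0.0]
force: [0.4, -0.3, 0.4]
grip_width: 0.0515
```

```bash
python3 - <<'E'
from h import *
wrist("w5")
E
```

```text
10.35 [0.612  0.1799 0.3668] [-3.1373 -0.0076 -0.0003] 0.05151278704864993 [ 0.4353 -0.2966  0.3741]
```

View pics/w5.png

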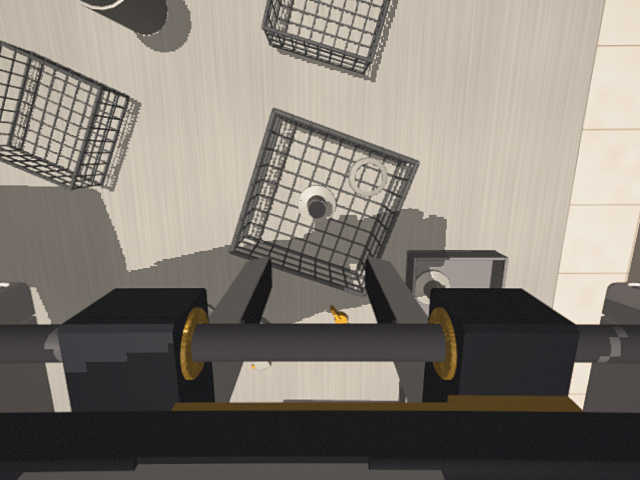

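The ferrule stands in the large basket at (317,206), next to the old cap at (368,177). Now I go to the lever.

Request:
{"fn": "move_arm", "kwargs": {"rows": "-6 25 0 0 0 0; -10 45 0 0 0 0; -10 45 0 0 0 0; -10 45 0 0 0 0; -10 45 0 0 0 0; -10 45 0 0 0 0; -10 45 0 0 0 0; -10 45 0 0 0 0; -10 45 0 0 0 0; -8 40 0 0 0 0; -4 20 0 0 0 0; 0 0 0 0 0 0; 0 0 0 0 0 0"}}

```text
time_s: 12.02
ee_pos: [0.5076, -0.2761, 0.3518]
eef_rot: [-3.133, 0.011, 0.002]
force: [0.9, 0.3, 0.7]
grip_width: 0.0517
```

```bash
python3 - <<'E'
from h import *
c=wrist("w6"); print(proj(c,[(.5136,-.2795,.09),(.62,-.281,.062),(.621,-.183,.112)]))
E
```

```text
12.025 [ 0.5076 -0.2761  0.3518] [-3.1331  0.0114  0.0021] 0.051658407608812615 [0.875  0.3444 0.7399]
[[326.6009 223.3138]
 [422.5589 220.2475]
 [447.6123 123.1976]]
```

View pics/w6.png

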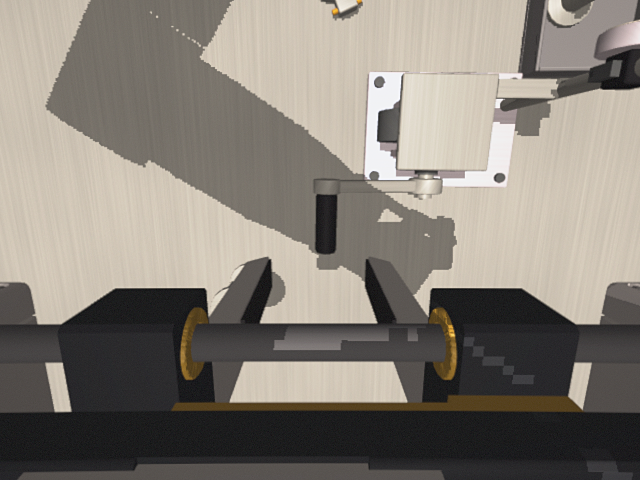

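The grip is centred at (326,223), which matches the prediction. Something shows at (270,290), probably the sight glass. I'll check its clearance.

```bash
python3 - <<'E'
from h import *
for n,k in [("scene0",[(160,302)]),("side0",[(421,403)])]:
    c=dict(np.load(n+".npz")); print(n,plane(c,k,.09))
E
```

```text
scene0 [[ 0.4204 -0.3738  0.09  ]]
side0 [[ 0.4072 -0.3791  0.09  ]]
```

Request:
{"fn": "move_arm", "kwargs": {"rows": "6 8 0 0 0 0; 0 0 20 0 0 0; 0 0 35 0 0 0; 0 0 35 0 0 0; 0 0 25 0 0 0; 0 0 10 0 0 0; 0 0 0 0 0 0; 0 0 0 0 0 0"}}

```text
time_s: 13.08
ee_pos: [0.5171, -0.281, 0.2257]
eef_rot: [-3.136, 0.007, 0.009]
force: [0.5, -0.2, 0.3]
grip_width: 0.052
```

Request:
{"fn": "move_arm", "kwargs": {"rows": "-4 2 0 0 0 0; 0 0 15 0 0 0; 0 0 15 0 0 0; 0 0 15 0 0 0; 0 0 10 0 0 0; 0 0 3 0 0 0; 0 0 0 0 0 0"}}

```text
time_s: 13.95
ee_pos: [0.5125, -0.283, 0.1643]
eef_rot: [-3.136, 0.006, 0.009]
force: [0.9, 0.2, -0.1]
grip_width: 0.0514
```

```bash
python3 - <<'E'
from h import *
c=wrist("w7")
E
```

```text
13.95 [ 0.5125 -0.283   0.1643] [-3.1361  0.0062  0.0087] 0.051421908956818696 [ 0.9481  0.1882 -0.0584]
```

View pics/w7.png

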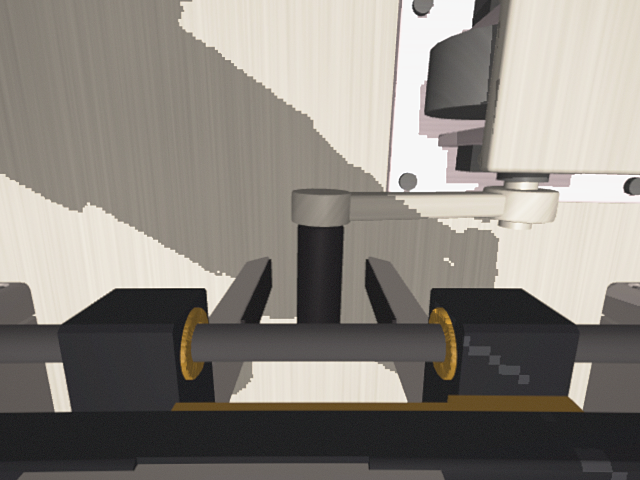

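The black grip at (320,270) sits between the open fingers. I close on it lightly so it can turn between the pads.

Request:
{"fn": "move_arm", "kwargs": {"rows": "0 0 0 0 0 0; 0 0 0 0 0 0; 0 0 0 0 0 0; 0 0 0 0 0 0; 0 0 0 0 0 0", "grip": -1, "newtons": 12}}

```text
time_s: 14.62
ee_pos: [0.5128, -0.2832, 0.1657]
eef_rot: [-3.137, 0.005, 0.008]
force: [-0.2, 0.4, -0.5]
grip_width: 0.0214
```

Request:
{"fn": "move_arm", "kwargs": {"rows": "3 0 -9 0 0 0; 4 0 -9 0 0 0; 5 0 -8 0 0 0; 5 0 -8 0 0 0; 6 0 -7 0 0 0; 6 0 -7 0 0 0; 0 0 0 0 0 0"}}

```text
time_s: 15.5
ee_pos: [0.5386, -0.2838, 0.2159]
eef_rot: [-3.134, 0.022, 0.007]
force: [1.5, -0.7, -5.7]
grip_width: 0.0214
```

```bash
python3 - <<'E'
from h import *
c=wrist("w8")
E
```

```text
15.5 [ 0.5386 -0.2838  0.2159] [-3.1336  0.0224  0.0072] 0.021365577664452396 [ 1.5257 -0.6521 -5.7043]
```

View pics/w8.png

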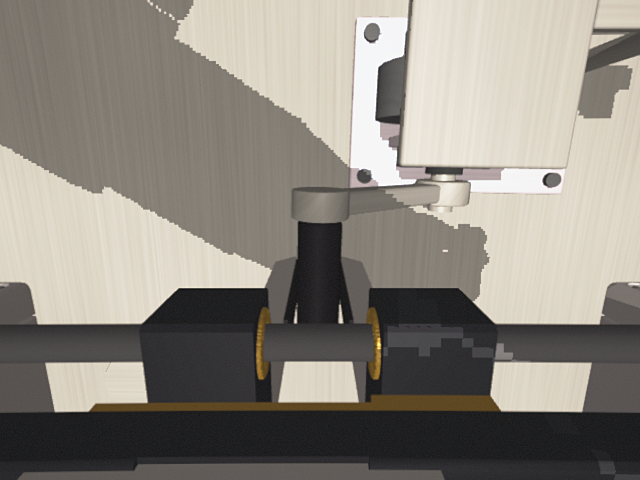

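Request:
{"fn": "move_arm", "kwargs": {"rows": "9 0 -8 0 0.01 0; 9 0 -7 0 0.01 0; 8 0 -5 0 0 0; 8 0 -5 0 0 0; 9 0 -4 0 0 0; 9 0 -3 0 0 0; 0 0 0 0 0 0"}}

```text
time_s: 16.42
ee_pos: [0.5874, -0.2849, 0.2519]
eef_rot: [-3.133, 0.015, 0.005]
force: [-2.2, -0.0, -2.4]
grip_width: 0.0216
```

```bash
cat > look.py <<'E'
from h import *
import sys
from station import camera
k=sys.argv[1]
for n,(x,y) in dict(side=(340,170),scene=(160,190)).items():
    c=camera(n); np.savez(n+k+".npz",**c); cv2.imwrite(f"pics/{n}{k}.png",cv2.resize(c["color"][y:y+200,x:x+200],None,fx=3,fy=3,interpolation=cv2.INTER_CUBIC))
wrist("w"+k)
E
python3 look.py 9
```

```text
16.525 [ 0.5871 -0.2849  0.2517] [-3.133   0.0149  0.0051] 0.022097925702700628 [-3.1692 -0.4307  1.4793]
```

View pics/side9.png

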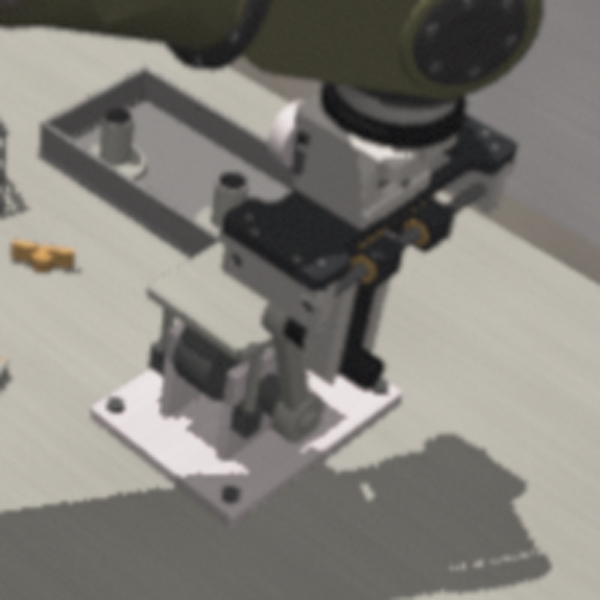

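View pics/w9.png

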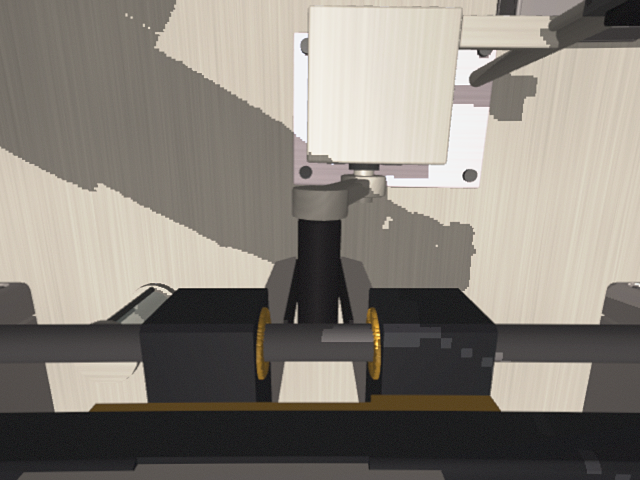

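The grip is still held and the lever stands about 73° up. The gripper body is clear of the gauge. Now the last stretch.

Request:
{"fn": "move_arm", "kwargs": {"rows": "8 0 -1 0 0.01 0; 8 0 0 0 0.005 0; 8 0 0 0 0 0; 6 0 0 0 0 0; 3 0 0 0 0 0; 0 0 0 0 0 0; 0 0 0 0 0 0"}}

```text
time_s: 17.45
ee_pos: [0.6189, -0.2854, 0.2549]
eef_rot: [-3.134, 0.001, 0.004]
force: [-4.5, 0.2, 2.3]
grip_width: 0.0217
```

```bash
python3 look.py 10
```

```text
17.55 [ 0.6189 -0.2854  0.2549] [-3.1338  0.0007  0.0037] 0.02179496897078587 [-4.7094 -0.6916  1.7744]
```

View pics/w10.png

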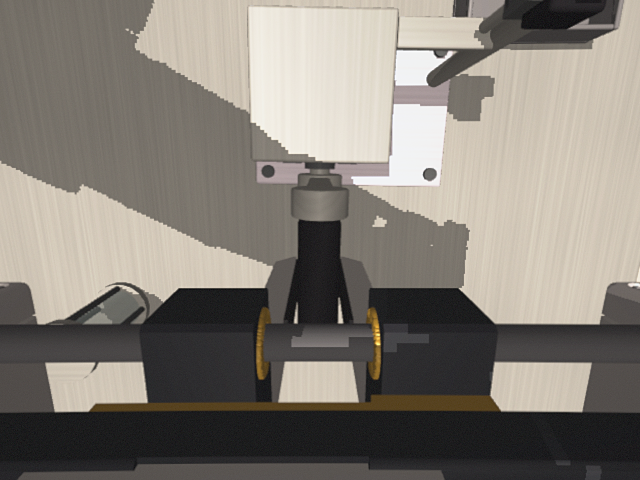

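View pics/scene10.png

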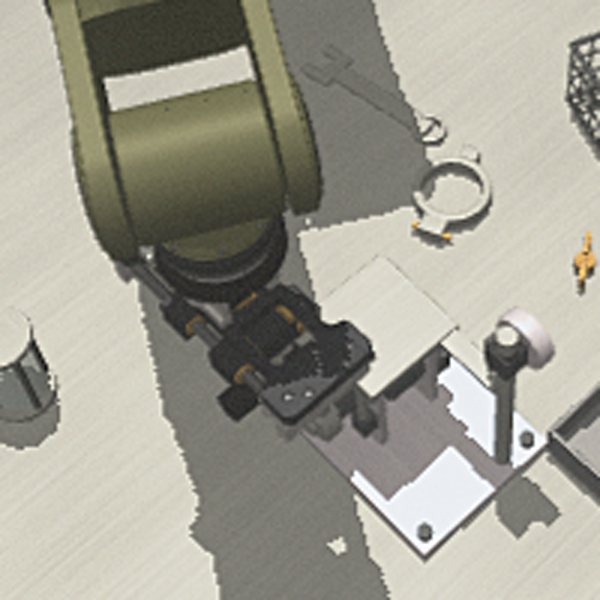

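```bash
python3 - <<'E'
from h import *
c=dict(np.load("w10.npz")); P=cloud(c); g=cv2.cvtColor(c["color"],6).astype(int)
print("knob",plane(c,[(291.5,202),(348.5,202)],.172).mean(0))
print("boss",plane(c,[(297.5,182),(342.5,182)],.062).mean(0),plane(c,[(304,165),(335,165)],.062).mean(0))
print("table z",np.nanmedian(P[30:120,270:370,2]))
for r in (165,169,173,177,181,200): print(r,g[r,290:350:2])
for n in("scene","side"):
    d=dict(np.load(n+"10.npz"));Q=cloud(d); m=(np.abs(Q[...,0]-.621)<.03)&(np.abs(Q[...,1]+.175)<.025)&(Q[...,2]>.1)&(Q[...,2]<.14); print(n,np.median(Q[m][:,2]),m.sum())
w=dict(np.load("w6.npz"));Q=cloud(w);print("w6 table rest",np.nanmedian(Q[90:150,415:480,2]))
E
```

```text
knob [ 0.6196 -0.2429  0.172 ]
boss [ 0.6202 -0.2416  0.062 ] [ 0.6197 -0.2282  0.062 ]
table z 0.12735988005089258
165 [165 166 167 166 166 165 167 139  43  55  55  59  60  63  65  67  62  61
  59  59  54  49  83 165 161 162 163 161 161 160]
169 [162 164 163 163 164 162 163 163 166 148  94  94  94  97 107 107  98  92
  87  77 119 123 139 158 156 156 155 157 153 156]
173 [161 163 160 161 153 109  91  89  75  77  81  99 108 112 127 126 116 108
 100  84  95 115 124 135 143 152 156 155 155 155]
177 [166 167 166 168  80  91 100 101 106 109 108 102 110 118 119 117 117 116
 111 112 113 112 106 102  94  87 140 165 163 166]
181 [165 166 165 168  83  94  99 104 108  95  69  70  67  71  72  71  70  71
  72  69  89 111 107 100  95  85 148 160 159 159]
200 [110  81  94  98  99 106 106 109 113 117 118 123 125 129 132 132 129 127
 125 121 119 116 111 109 107 106  99  95  84  91]
scene 0.12717954189862624 541
side 0.126631775431106 538
w6 table rest 0.11099065619786119
```

The lever reads vertical: knob x 0.6196 against shaft x 0.6200, an error of about 0.2°. The table is up 16.4 mm. I'll do a short hold to check for drift.

Request:
{"fn": "move_arm", "kwargs": {"rows": "0 0 0 0 0 0; 0 0 0 0 0 0; 0 0 0 0 0 0; 0 0 0 0 0 0", "newtons": 18}}

```text
time_s: 18.1
ee_pos: [0.6188, -0.2854, 0.2549]
eef_rot: [-3.134, 0.001, 0.004]
force: [-3.8, -0.6, 2.5]
grip_width: 0.0213
```

```bash
python3 - <<'E'
from h import *
from station import camera
c=wrist("w11");P=cloud(c);print("table z",np.nanmedian(P[30:120,270:370,2]))
g=cv2.cvtColor(c["color"],6).astype(int)
for r in (165,177,200): print(r,g[r,290:350:2])
c=camera("scene");cv2.imwrite("pics/s11.png",c["color"])
E
```

```text
18.1 [ 0.6188 -0.2854  0.2549] [-3.1338  0.0006  0.0037] 0.02126155817421248 [-3.8226 -0.5712  2.4879]
table z 0.12734572307106465
165 [166 165 167 165 167 166 165 138  45  55  56  60  60  60  64  67  65  62
  61  58  55  52  77 164 162 162 161 161 162 163]
177 [166 165 167 169  82  91 100 102 107 109 108 101 105 119 119 118 118 117
 112 113 111 109 106 103  96  85 140 165 163 163]
200 [108  82  93  98 101 105 110 110 115 117 120 124 125 128 133 131 129 128
 122 123 119 114 110 109 108 105 101  94  84  92]
```

View pics/s11.png

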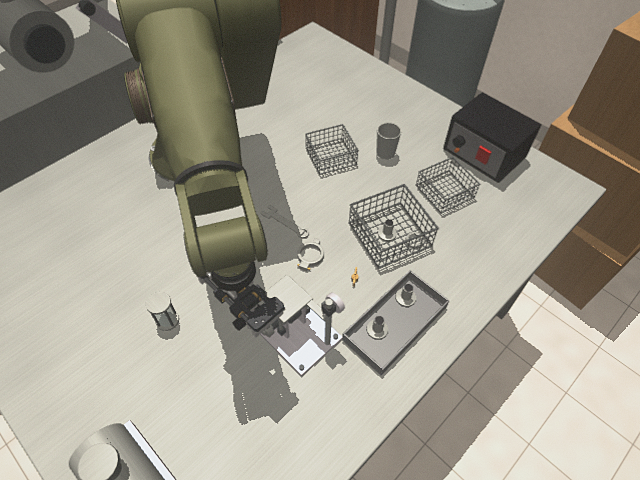

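The hold is stable. The ferrule is in the large basket at (389,230), the table is empty, and the bystanders are where they were.

```bash
python3 -c "
from station import ctrl
print(ctrl.hand_in())"
```

```text
the job is handed in; nothing more can be done
None
```

I took the reject ferrule off the lift table by its tube and set it down in the largest wire basket. Then I gripped the lever's hand grip, swung it straight up, and handed the job in at about 18 s while still holding it.

**Last checks:**
- **Lever:** knob x was 0.6196 against 0.6200 for the shaft, about 0.2° from vertical.
- **Table:** it was empty and 16.4 mm above rest (0.1274 m against 0.1110 m), which matches the stated highest lift.
- **Hold:** nothing drifted over the last half second. The wrist force was about 4.5 N.
- **Rest of the bench:** the ferrule stood in the large basket, and the other parts showed at their original places in the final picture.

**Small disagreements:**
- **Camera positions:** the scene and side cameras differed by 4 to 5 mm in x on the tube, so I relied on the wrist camera.
- **Grip position:** the hand grip ended about 5 mm nearer the fingertips than planned, but still between the pads.

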